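# Seat the keyed vial carousel on the sampler's locating pin

## Robot

A 7-joint arm with a two-finger parallel gripper is mounted at the origin on a cart in front of the work surface, level with it; the furniture and walls round the work are solid. World frame = base frame: x ahead of the robot, y to its left, z up, the work surface at z = 0. Lengths are in mm, angles in rad, forces in N, time in s.
With the tool pointing down it reaches from about 425 to 875 mm from the base axis. Payload 8.4 kg.
Tool frame: the origin (TCP) lies on the centre line of the jaws, within the pads' length; the fingertips stand 19 mm ahead of it and the grasp point (between the pads) is the TCP; z points along the fingers, y is the direction in which the jaws open and shut (so a half turn about z gives the same grasp; the last joint's range is limited). The gripper opens to 85 mm and grips with 20 to 120 N. Pads are 22 mm wide; open, the fingers measure 114 mm over their backs; the gripper's body (76 mm by 85 mm) begins 54 mm behind the grasp point. The pads swing forward as they close: fully open they stand 13 mm farther back than shut.
Start: joints at [-1.336, 0.333, 0.04, 1.465, -0.013, 1.343, -0.059], TCP at [212.964, 614.094, 250.308] pointing down, gripper open.
Joint ranges: [-2.58, 2.58], [-0.38, 2.09], [-1.3, 1.39], [0.25, 2.4], [-1.5, 4.64], [0.08, 2.09], [-2.65, 2.65]. Speed limits (rad/s): [2.22, 2.22, 2.79, 2.79, 3.14, 3.14, 3.14].

## Interface

Orientations are given as a unit quaternion [x, y, z, w].
In Python, from rig import sensors, vision, close_job gives the robot as it stands.
- The arm moves only by the shell command python3 -m pendant 'ROWS' [FORCE]. ROWS is JSON, a list of rows, each an object with "translation": the shift along the tool's x, y, z in mm, a list of three; "roll": the turn about the tool's z in rad; "claw": the gripper command: -1 is shut, 1 is fully open, values between are in proportion. A call has 1 to 12 rows; each row shifts and turns the pose as measured when the row begins, along the tool's axes as they then stand; what a row does not reach is not made up. A row lasts 1/8 s, in which the tool goes at most 62.5 mm and 10.7 degrees, less where a joint would pass 70% of its speed; a pose out of reach is approached as far as the arm can. A call with a gripper value outside its range is refused whole. The fingers move at their own pace and stop on an object; FORCE is the grip in N (left out, the last holds). Time passes only in rows, so rows that do not move let the fingers close. It gives the time, the measured TCP pose, the force and the opening at its end, in the units of the state.
- sensors.observe(): the state, without advancing time (a new reading comes with each control period).
- vision.capture(name): name is "scene" or "top" or "wrist"; returns (picture, depth): 420x560x3 uint8, red, green, blue; 420x560 float32, mm along the optical axis (not along the pixel's ray), 0 where there is no reading.
- vision.calibration(name): a dict with "mtx" (3x3 intrinsics, pixels), "R" (3x3) and "t" (3): a world point X has camera coordinates R X + t; the wrist camera has in their place "T_tool_cam" (4x4, takes a point from camera to tool coordinates, whose origin is the TCP and whose axes are the flange's). Camera axes: x right, y down, z forward; pixel columns grow to the right and rows downward; lengths in mm; the calibration is good to about 2 mm. A picture is of the moment at which its call begins: read the wrist's pose just before it. calibration takes no time and is no camera call.
- close_job(): hands the job in, once; it reports no verdict.
The state is a dict: "clock": time; "joint_pos": joint angles; "dq": joint speeds; "joint_torque": joint torques, N m; "eef_pos": TCP position; "ee_rot": TCP orientation; "wrist_force": force on the tool from outside, world axes, zero at the start; "torque": the same for the moment, N m; "gripper_width": finger opening in mm.
Only numpy, scipy, OpenCV 4.12 (cv2) and the standard library are available. Lean on these libraries where they do the work, as an engineer would, in place of code of your own. Each camera call takes 0.05 s, during which the arm holds its last target.

## Task

The empty vial carousel of the bench sampler has been slipped onto its spindle but stands proud of the drive platter, because the notch in its rim is not over the platter's locating pin. With the fingers only pushing, never gripping or lifting it, turn the carousel by one of its raised ribs until the notch meets the pin, then press it straight down until it is fully home on the platter. Do not ram it down on the pin, and leave the bottles and the tape beside it where they are.

Things in the scene. Friction and masses are not known exactly. Their poses are not given: they have to be found in the camera images.
- sampler: the sampler: light housing 260 x 190 mm, 38 mm high, fixed. Origin on the turntable's axis at bench height, z up; its +x runs from the axis to the low rear tower (114 mm high, its front 113 mm behind the axis), its -x over the pin. Round the axis a bright fixed platter (69 mm radius, top 47 mm above the bench), with a 20 mm wide lug under the pin that sticks out to 84 mm from the axis
- pin_tip (a point): top of the fixed, round-nosed steel locating pin, 10 mm in diameter, 64 mm from the turntable's axis on the side away from the tower, on the platter's lug; the nose rises 8.5 mm above the underside of a fully seated carousel. With the carousel in place only the pin's outer edge and the lug show at the rim
- hub_top (a point): centre of the flat top (21 mm wide) of the carousel's hub, on the axis. The carousel is a dark grey disc, 134 mm in diameter, 14 mm thick, with two rings of vial holes, 3 upright finger ribs and one notch; the hub top is 12 mm above the disc's upper face, 26 mm above its underside. The point's +x points to the notch
- notch (a point): middle of the carousel's notch, at the disc's upper face, 64 mm from the axis: a straight slot 14 mm wide, open at the rim and reaching in to 56 mm from the axis, with a light index line just inside it. Over the pin it has 2 mm to spare on each side, and the pin's round nose leads it in from about 4 mm off
- rib_0 (a point): a point on the first finger rib, 40 mm from the axis, 2 mm below the rib's top. Each rib is an upright radial wall 32 mm long (24 to 56 mm from the axis), 8 mm thick, rising 20 mm above the disc's upper face. This one stands 60 degrees counter-clockwise (seen from above) from the notch
- rib_1 (a point): the same point of the second rib, opposite the notch (180 degrees from it)
- rib_2 (a point): the same point of the third rib, 60 degrees clockwise from the notch (seen from above)
- carousel (a joint): turn of the carousel on its spindle, rad, counter-clockwise seen from above positive: 0 (or 6.283, or any whole turn) = notch over the pin. It turns freely both ways with a little friction (about 0.05 N m) and stays where it is left
- carousel_lift (a joint): height of the carousel above its fully seated place, m: 0 = home (disc's upper face 62 mm, hub top 74 mm above the bench). It starts about 10 mm up and stays there, as its bushing is a snug fit on the spindle: it does not drop by itself. Pressing it down, best on the hub, takes about 5 N; if the notch is not over the pin, the rim stops on the pin at 8.5 mm
- wash_vial: a loose small bottle, 30 mm in diameter and 60 mm high, in the shallow tray on the sampler's rear deck; leave it alone. Origin at the centre of its underside
- amber_bottle: a loose brown bottle, 41 mm in diameter and 85 mm high, on the bench to the left of the sampler; leave it alone. Origin at the centre of its underside
- tape: a loose roll of tape, 95 mm in diameter and 19 mm high, lying on the bench to the left in front of the sampler; leave it alone. Origin at the centre of its underside
- locating_pin: the locating pin itself; origin at its foot on the platter

How it is judged:
By the outcome, as a careful person would: the job done as asked, in the order asked, and still so for the second after the job is handed in, with the robot touching nothing.
It also fails if it takes over 48 s, if anything falls off the work surface, if the arm or the gripper's body presses on something with over 40 N, if the wrist force passes 120 N, or if a joint passes its speed limit or range.

## Working session

There is one attempt and no reset: what is moved stays moved. The work goes in short steps, Python scripts to look and compute and a shell command to move; the robot and the scene stay as the last step left them, time stands still between calls to the robot, and variables do not carry over. Pictures are saved under pics/ and viewed, and the job is handed in when it is done.

```bash
mkdir -p pics; ls; python3 - <<'E'
from rig import sensors, vision
import cv2,numpy as np
print(sensors.observe())
for n in("scene","top"):
    p,d=vision.capture(n); cv2.imwrite(f"pics/{n}0.png",p[:,:,::-1]); np.save(f"pics/{n}0.npy",d)
    c=vision.calibration(n); print(n,c)
print(vision.calibration("wrist"))
E
```

```text
pics
{'clock': 0.0, 'joint_pos': array([-1.33621441,  0.3339261 ,  0.03989465,  1.46628808, -0.01337577,
        1.34331858, -0.05852723]), 'dq': array([-0.00142092,  0.00034975, -0.00055444, -0.00051555, -0.00130585,
       -0.00040593,  0.0009515 ]), 'joint_torque': array([ 1.28518750e-03, -6.58509278e+01,  1.36615969e+00, -4.05589235e+01,
        1.66563870e-02,  1.17578203e-02, -1.15209244e-05]), 'eef_pos': array([212.85409232, 613.69603834, 249.40350427]), 'ee_rot': array([ 1.66146293e-01,  9.86100760e-01, -8.34485690e-04, -6.74370412e-05]), 'wrist_force': array([ 1.09438866, -0.12541488,  0.29272889]), 'torque': array([0.04574968, 0.01035287, 0.00735889]), 'gripper_width': 85.45192794025492}
scene {'mtx': array([[537.21013429,   0.        , 283.55778028],
       [  0.        , 537.21013429, 211.33773329],
       [  0.        ,   0.        ,   1.        ]]), 'R': array([[ 0.87207212, -0.48931935, -0.00753663],
       [-0.26504675, -0.459312  , -0.84781054],
       [ 0.41138843,  0.74134949, -0.53024569]]), 't': array([-451.14029902,  245.01549807,  790.77202246])}
top {'mtx': ar
[... 181 characters left out ...]
.9994862 , -0.00317369],
       [-0.97127231,  0.03174321, -0.23584416],
       [ 0.23582372, -0.00443966, -0.97178571]]), 't': array([  77.5903977 ,  568.77442638, 1085.73151225])}
{'mtx': array([[352.91168805,   0.        , 279.91838111],
       [  0.        , 352.91168805, 205.46899592],
       [  0.        ,   0.        ,   1.        ]]), 'T_tool_cam': array([[-5.53217564e-04, -9.47078973e-01, -3.21000176e-01,
         8.19568759e+01],
       [ 9.99999024e-01, -1.12023244e-04, -1.39290317e-03,
        -1.31430923e-01],
       [ 1.28322983e-03, -3.21000633e-01,  9.47078110e-01,
        -1.23327905e+02],
       [ 0.00000000e+00,  0.00000000e+00,  0.00000000e+00,
         1.00000000e+00]])}
```

View pics/scene0.png

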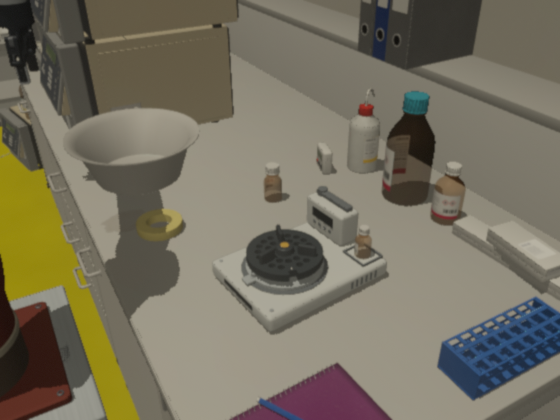

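View pics/top0.png

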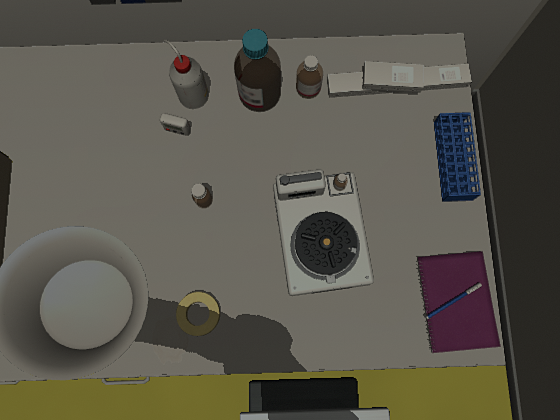

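The scene view shows the sampler at about (300,260) with the dark carousel, its hub at (285,245). The top view has the hub at (326,242) and the lug at about (331,279). The amber bottle is at (202,196), the tape at (197,314), and a large lamp shade at upper left, which could be an obstacle. I'll enlarge these and read the depth.

```bash
cat > h.py <<'E'
import numpy as np,cv2
from rig import sensors, vision
from scipy.spatial.transform import Rotation as Ro
def world(n,u,v,depth):
    c=vision.calibration(n); K=c["mtx"]
    pc=np.linalg.inv(K)@np.array([u,v,1.])*depth
    return c["R"].T@(pc-c["t"])
def at_z(n,u,v,z):
    c=vision.calibration(n); o=-c["R"].T@c["t"]; d=c["R"].T@np.linalg.inv(c["mtx"])@np.array([u,v,1.])
    return o+d*(z-o[2])/d[2]
def proj(n,X):
    c=vision.calibration(n); p=c["mtx"]@(c["R"]@np.asarray(X,float)+c["t"]); return p[:2]/p[2]
E
python3 - <<'E'
from h import *
a=cv2.imread("pics/top0.png")[170:300,265:385]; cv2.imwrite("pics/topc.png",cv2.convertScaleAbs(cv2.resize(a,None,fx=4.6,fy=4.6,interpolation=cv2.INTER_CUBIC),alpha=1.8))
a=cv2.imread("pics/scene0.png")[180:320,205:395]; cv2.imwrite("pics/scenec.png",cv2.convertScaleAbs(cv2.resize(a,None,fx=4.2,fy=4.2,interpolation=cv2.INTER_CUBIC),alpha=1.6))
d=np.load("pics/top0.npy"); 
for n,u,v in [("hub",326,242),("disc",345,225),("lampTop",85,305),("lampL",20,300),("lampR",140,300),("lampU",85,237),("lampD",80,370),("amber",199,188),("tape",183,314),("lug",331,279),("tower",300,185)]:
    print(n,d[v,u],world("top",u,v,d[v,u]).round(1))
d=np.load("pics/scene0.npy")
for n,u,v in [("hub",285,246),("shadeT",135,125),("shadeRim",70,140),("stem",140,200),("rimR",195,135),("botL",100,185)]:
    print(n,d[v,u],world("scene",u,v,d[v,u]).round(1))
E
```

```text
hub 1119.401 [498.4 -37.7  86.5]
disc 1139.663 [536.5 -81.8  75.1]
lampTop 1172.513 [388.8 498.    2.8]
lampL 1117.4686 [399.3 615.1  61.4]
lampR 1068.4731 [387.1 347.7 110.1]
lampU 1106.611 [522.5 469.1 103.2]
lampD 1037.9617 [254.4 462.2 108.8]
amber 1154.1355 [628.4 233.5  81. ]
tape 1153.1824 [361.4 277.1  17. ]
lug 1142.983 [424.3 -48.1  44.3]
tower 1131.9731 [621.4  13.1 103.2]
hub 920.3134 [498.1 -40.7  85.3]
shadeT 1377.7233 [426.3 615.   83.7]
shadeRim 1244.7212 [257.4 546.4 107.5]
stem 1224.6569 [358.3 385.5  -1.4]
rimR 1251.6511 [515.2 416.1 112.3]
botL 1240.5 [289.9 460.5  20.6]
```

View pics/topc.png

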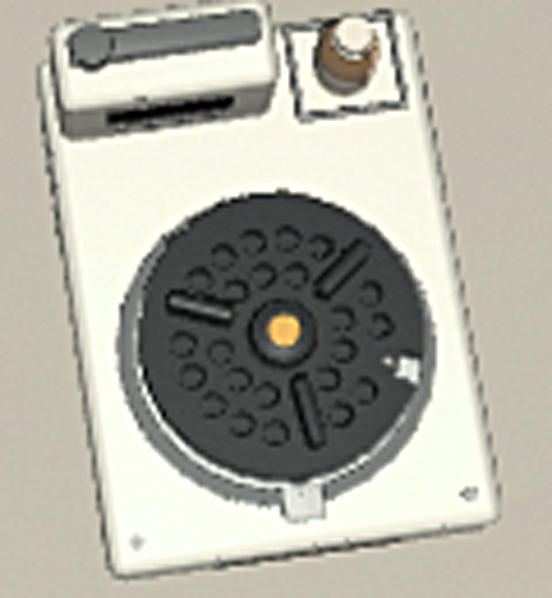

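View pics/scenec.png

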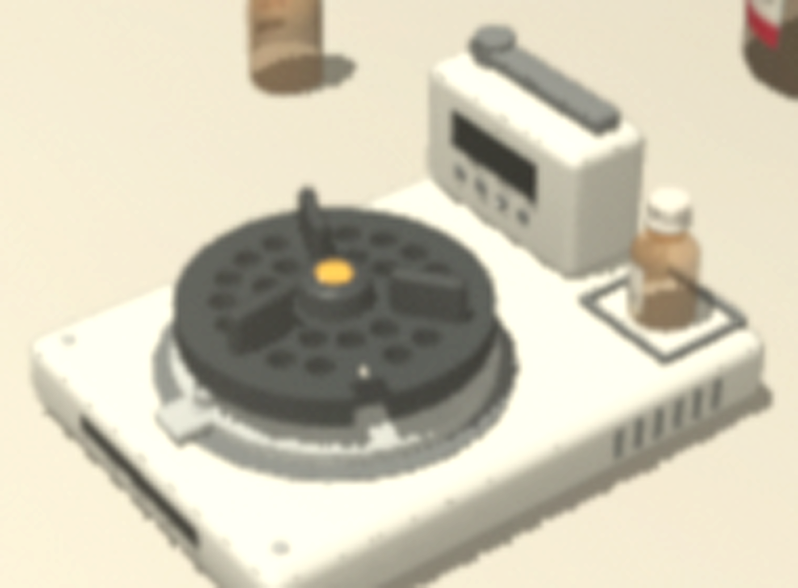

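The top crop shows the notch at the right, (407,368), with its index dot at (390,362). The lug is at (303,500) and the hub at (285,330). Ribs are centred at about (200,307), (343,270) and (309,410). Next I'll work out the angles.

```bash
python3 - <<'E'
from h import *
def T(u,v,z): return at_z("top",(u+.5)/4.6-.5+265,(v+.5)/4.6-.5+170,z)
def S(u,v,z): return at_z("scene",(u+.5)/4.2-.5+205,(v+.5)/4.2-.5+180,z)
h=T(285,329,84);hs=S(334,272,84);print("hub",h,hs)
# triangulate height
def ray(n,u,v):
    c=vision.calibration(n); o=-c["R"].T@c["t"]; d=c["R"].T@np.linalg.inv(c["mtx"])@np.array([u,v,1.]);return o,d/np.linalg.norm(d)
o1,d1=ray("top",(285.5)/4.6-.5+265,329.5/4.6-.5+170);o2,d2=ray("scene",334.5/4.2-.5+205,272.5/4.2-.5+180)
s=np.linalg.lstsq(np.c_[d1,-d2],o2-o1,rcond=None)[0];print("tri",o1+d1*s[0],o2+d2*s[1])
def ang(p,c): q=p-c; return np.degrees(np.arctan2(q[1],q[0])).round(1),np.hypot(q[0],q[1]).round(1)
for n,u,v,z in [("notch",407,368,72),("idx",390,362,72),("lugend",303,517,47),("lug",303,500,47),("rib",200,307,92),("rib",343,268,92),("rib",309,410,92)]:
    print(n,ang(T(u,v,z),h))
for n,u,v,z in [("notch",371,390,72),("idx",363,371,72),("lugend",178,433,47)]:
    print("S",n,ang(S(u,v,z),hs))
a=T(115,578,38);b=T(495,525,38);print("front edge",a,b,ang(b,a)[0])
c=T(413,15,38);print("right edge",ang(c,b))
E
```

```text
hub [500.72760933 -39.22614481  84.        ] [500.00351171 -34.21768219  84.        ]
tri [500.06708828 -38.88733544  87.61735779] [497.86942935 -38.05741892  87.13833869]
notch (np.float64(-107.6), np.float64(59.8))
idx (np.float64(-107.0), np.float64(51.5))
lugend (np.float64(-175.1), np.float64(83.4))
lug (np.float64(-174.2), np.float64(75.5))
rib (np.float64(75.6), np.float64(40.6))
rib (np.float64(-46.4), np.float64(38.1))
rib (np.float64(-168.2), np.float64(40.1))
S notch (np.float64(-106.4), np.float64(64.0))
S idx (np.float64(-106.6), np.float64(51.6))
S lugend (np.float64(-166.6), np.float64(84.9))
front edge [392.78608958  42.76968072  38.        ] [ 411.84219663 -137.81471848   38.        ] -84.0
right edge (np.float64(5.0), np.float64(254.7))
```

The sampler yaw is about +5.5°, so the pin direction is about -174.5°. The notch is at about -106.5°, which means roughly a 68° clockwise turn. My plan is to centre the part-open fingers on the axis and roll the tool so that one finger pushes rib_2. First I'll travel over the sampler.

```bash
python3 -m pendant '[{"translation":[-45,-28,0],"roll":0,"claw":0.4},{"translation":[-45,-28,0],"roll":0,"claw":0.4},{"translation":[-45,-28,0],"roll":0,"claw":0.4},{"translation":[-45,-28,0],"roll":0,"claw":0.4},{"translation":[-45,-28,0],"roll":0,"claw":0.4},{"translation":[-45,-28,0],"roll":0,"claw":0.4},{"translation":[-31,-50,0],"roll":0,"claw":0.4},{"translation":[-31,-50,0],"roll":0,"claw":0.4},{"translation":[-31,-50,0],"roll":0,"claw":0.4},{"translation":[-31,-50,0],"roll":0,"claw":0.4},{"translation":[-31,-50,0],"roll":0,"claw":0.4}]'
cat >> h.py <<'E'
def where(target=(500,-39.)):
    s=sensors.observe(); R=Ro.from_quat(s["ee_rot"]).as_matrix(); p=s["eef_pos"]
    print("t",s["clock"],"p",p.round(1),"yang",np.degrees(np.arctan2(R[1,1],R[0,1])).round(1),"tilt",(R[:,2]).round(4),"F",s["wrist_force"].round(1),"w",round(s["gripper_width"],1),"j",s["joint_pos"].round(2))
    print("tool delta",(R.T@np.array([target[0]-p[0],target[1]-p[1],0])).round(1))
E
python3 -c "
from h import *
where()"
```

```text
clock: 1.48
eef_pos: [482.9, 66.1, 246.3]
ee_rot: [0.162, 0.987, -0.003, -0.002]
wrist_force: [1.6, 0.4, 0.2]
gripper_width: 60.2
t 1.475 p [482.9  66.1 246.3] yang 71.4 tilt [-0.0047 -0.0049 -1.    ] F [1.6 0.4 0.2] w 60.2 j [-0.7  -0.01  0.47  1.87  0.01  1.29  1.01]
tool delta [-49.8 -94.1   0.4]
```

```bash
python3 -m pendant '[{"translation":[-25,-47,0],"roll":0,"claw":0.4},{"translation":[-25,-47,0],"roll":0,"claw":0.4},{"translation":[0,0,0],"roll":0.17,"claw":0.4},{"translation":[0,0,0],"roll":0.17,"claw":0.4},{"translation":[0,0,0],"roll":0,"claw":0.4}]'
python3 - <<'E'
from h import *
where()
p,d=vision.capture("wrist"); np.save("pics/w1.npy",d)
cv2.imwrite("pics/w1.png",cv2.convertScaleAbs(cv2.resize(p[:,:,::-1],(800,600)),alpha=1.7))
s=sensors.observe(); np.savez("pics/w1p.npz",p=s["eef_pos"],q=s["ee_rot"])
E
```

```text
clock: 2.1
eef_pos: [499.4, -49.1, 246.1]
ee_rot: [0.334, 0.943, -0.004, -0.002]
wrist_force: [0.3, 0.8, 0.3]
gripper_width: 59.5
t 2.1 p [499.4 -49.1 246.1] yang 51.0 tilt [-0.0055 -0.0055 -1.    ] F [0.3 0.8 0.3] w 59.5 j [-0.58  0.02  0.6   1.85 -0.01  1.29  0.91]
tool delta [ 5.9  8.2 -0.1]
```

View pics/w1.png

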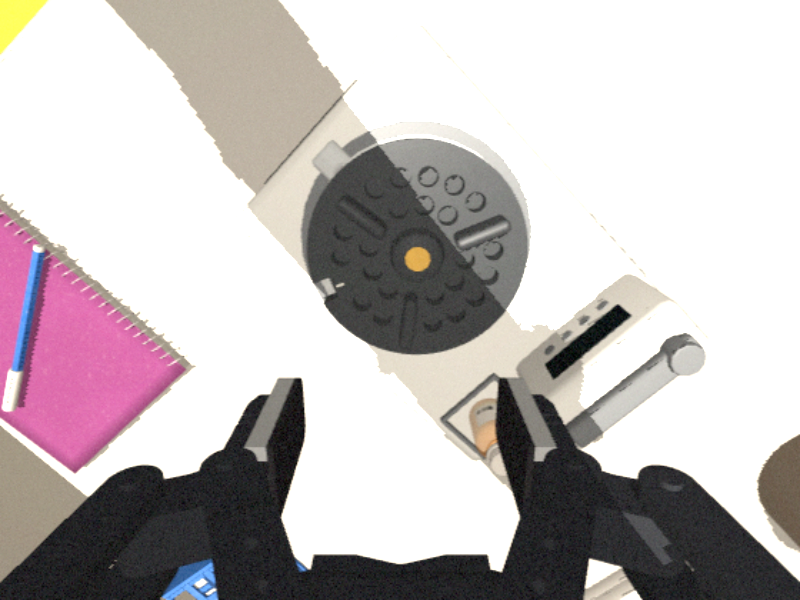

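The wrist view shows the hub at (417,259) of 800x600, the notch at (328,288) with its index at (340,285), and the lug end at (332,155). The ribs are at (362,215), (482,232) and (408,320). The fingertips are at about (290,380) and (510,380).

```bash
cat >> h.py <<'E'
def wr(f):
    z=np.load(f); R=Ro.from_quat(z["q"]).as_matrix(); c=vision.calibration("wrist"); T=c["T_tool_cam"]
    o=R@T[:3,3]+z["p"]; M=R@T[:3,:3]@np.linalg.inv(c["mtx"])
    return o,M
def wz(f,u,v,z,s=0.7):
    o,M=wr(f); d=M@np.array([(u+.5)*s-.5,(v+.5)*s-.5,1.]); return o+d*(z-o[2])/d[2]
def ang(p,c): q=p-c; return np.degrees(np.arctan2(q[1],q[0])).round(1),np.hypot(q[0],q[1]).round(1)
E
python3 - <<'E'
from h import *
f="pics/w1p.npz"
for z in (84,87): print(wz(f,417,259,z))
d=np.load("pics/w1.npy")
for u,v in [(417,259),(385,160),(482,232),(330,160),(290,400)]:
    D=d[int(v*.7),int(u*.7)]; o,M=wr(f); print(u,v,D,o+M@np.array([u*.7,v*.7,1])*D)
h=wz(f,417,259,85)
for n,u,v,z in [("notch",328,288,73),("idx",340,285,73),("lug",332,155,47),("rib2",362,213,93),("rib1",482,230,93),("rib0",409,318,93)]:print(n,ang(wz(f,u,v,z),h))
E
```

```text
[499.48949463 -38.1399622   84.        ]
[498.82592457 -37.70408052  87.        ]
417 259 293.644 [499.48399224 -38.00114143  84.83507623]
385 160 288.73636 [445.02761073 -17.96575153  71.57423573]
482 232 280.38516 [508.24074122   0.89521702  92.55865423]
330 160 312.5349 [424.33131086 -46.25314536  47.31582455]
290 400 137.89062 [472.6703098  -65.9589425  248.49342972]
notch (np.float64(-107.1), np.float64(58.8))
idx (np.float64(-106.1), np.float64(51.1))
lug (np.float64(-176.0), np.float64(76.8))
rib2 (np.float64(-171.4), np.float64(41.6))
rib1 (np.float64(78.9), np.float64(40.3))
rib0 (np.float64(-46.6), np.float64(34.0))
```

```bash
python3 - <<'E'
from h import *
where((499.5,-38.2))
E
python3 -m pendant '[{"translation":[6,8,45],"roll":0.13,"claw":0.75},{"translation":[0,0,40],"roll":0,"claw":0.75},{"translation":[0,0,0],"roll":0,"claw":0.75},{"translation":[0,0,0],"roll":0,"claw":0.75}]'
python3 - <<'E'
from h import *
where((499.5,-38.2))
p,d=vision.capture("wrist"); np.save("pics/w2.npy",d)
cv2.imwrite("pics/w2.png",cv2.convertScaleAbs(cv2.resize(p[:,:,::-1],(800,600)),alpha=1.7))
s=sensors.observe(); np.savez("pics/w2p.npz",p=s["eef_pos"],q=s["ee_rot"])
f="pics/w2p.npz"; o,M=wr(f); R=Ro.from_quat(s["ee_rot"]).as_matrix()
v,u=np.mgrid[0:420,0:560]; X=o+(np.stack([u,v,np.ones_like(u)],-1)*d[...,None])@M.T
Tl=(X-s["eef_pos"])@R
m=(d>0)&(Tl[...,2]<40)
print("finger tool zmax",Tl[m][:,2].max()); q=Tl[m]; q=q[q[:,2]>np.sort(q[:,2])[-400]]; print(q.min(0),q.max(0)); print(np.histogram(Tl[m][:,2],bins=range(-60,41,5)))
E
```

```text
t 2.15 p [499.4 -48.8 246.1] yang 51.1 tilt [-0.0054 -0.0055 -1.    ] F [-0.1 -0.4 -1.1] w 59.8 j [-0.58  0.02  0.6   1.85 -0.01  1.29  0.91]
tool delta [ 6.6  8.3 -0.1]
clock: 2.65
eef_pos: [500.4, -37.7, 161.0]
ee_rot: [0.388, 0.922, -0.003, -0.001]
wrist_force: [-0.1, 0.3, 1.4]
gripper_width: 74.6
t 2.65 p [500.4 -37.7 161. ] yang 44.3 tilt [-0.0031 -0.0048 -1.    ] F [-0.1  0.3  1.4] w 74.6 j [-0.58  0.1   0.6   1.96 -0.06  1.1   0.82]
tool delta [ 0.2 -1.   0. ]
finger tool zmax 10.943963753714229
[-12.00459295 -44.06110677   4.39927398] [10.80570816 43.7135063  10.94396375]
(array([6354, 3370, 4824, 6623, 2408,  865, 1131,  992, 1029,  934,  831,
        746,  607,  329,   10,    0,    0,    0,    0,    0]), array([-60, -55, -50, -45, -40, -35, -30, -25, -20, -15, -10,  -5,   0,
         5,  10,  15,  20,  25,  30,  35,  40]))
```

View pics/w2.png

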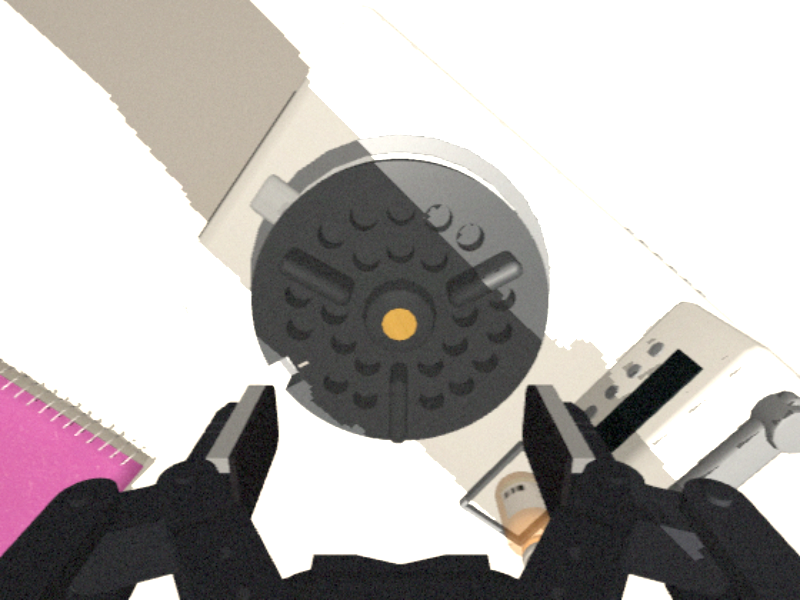

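Hub at (399,324), notch at (292,372), lug at (270,200), ribs at (317,277), (487,278) and (398,400). Both fingers fall between ribs.

```bash
python3 - <<'E'
from h import *
f="pics/w2p.npz"
h=wz(f,399,324,85);print(h, ang(wz(f,268,200,47),h))
print("notch idx",ang(wz(f,303,364,73),h),"rib2",ang(wz(f,317,275,93),h),"rib1",ang(wz(f,487,275,93),h),"rib0",ang(wz(f,399,400,93),h))
where(h[:2])
E
python3 -m pendant '[{"translation":[0,-1,45],"roll":0,"claw":0.75},{"translation":[0,0,20],"roll":0,"claw":0.75},{"translation":[0,0,0],"roll":0,"claw":0.75}]'
python3 - <<'E'
from h import *
where((499.5,-38))
E
```

```text
[499.22537584 -37.87608115  85.        ] (np.float64(-173.0), np.float64(77.4))
notch idx (np.float64(-106.4), np.float64(51.3)) rib2 (np.float64(-172.4), np.float64(40.4)) rib1 (np.float64(79.1), np.float64(42.5)) rib0 (np.float64(-45.6), np.float64(32.1))
t 2.7 p [500.3 -37.6 161. ] yang 44.3 tilt [-0.003  -0.0046 -1.    ] F [-0.1  0.2 -0. ] w 74.9 j [-0.58  0.1   0.6   1.96 -0.06  1.1   0.82]
tool delta [ 0.6 -1.   0. ]
clock: 3.08
eef_pos: [503.3, -37.9, 99.6]
ee_rot: [0.386, 0.922, -0.0, 0.003]
wrist_force: [0.7, -0.1, 0.2]
gripper_width: 74.8
t 3.075 p [503.3 -37.9  99.6] yang 44.6 tilt [ 0.0053 -0.0025 -1.    ] F [ 0.7 -0.1  0.2] w 74.8 j [-0.55  0.19  0.59  2.02 -0.13  0.97  0.88]
tool delta [ 2.6 -2.7 -0. ]
```

```bash
python3 -m pendant '[{"translation":[2.5,-2.5,5],"roll":0,"claw":0.75},{"translation":[0,0,5],"roll":0,"claw":0.75},{"translation":[0,0,0],"roll":0,"claw":0.75}]'
python3 - <<'E'
from h import *
where((499.5,-38))
p,d=vision.capture("scene");cv2.imwrite("pics/s3.png",cv2.convertScaleAbs(cv2.resize(p[150:310,195:405,::-1],None,fx=3.8,fy=3.75,interpolation=cv2.INTER_CUBIC),alpha=1.6))
E
```

```text
clock: 3.45
eef_pos: [501.6, -37.7, 92.3]
ee_rot: [0.386, 0.923, 0.001, 0.005]
wrist_force: [0.5, 0.3, -0.9]
gripper_width: 74.6
t 3.45 p [501.6 -37.7  92.3] yang 44.6 tilt [ 0.0099 -0.0012 -1.    ] F [ 0.5  0.3 -0.9] w 74.6 j [-0.55  0.19  0.59  2.03 -0.13  0.94  0.89]
tool delta [ 1.3 -1.7 -0. ]
```

View pics/s3.png

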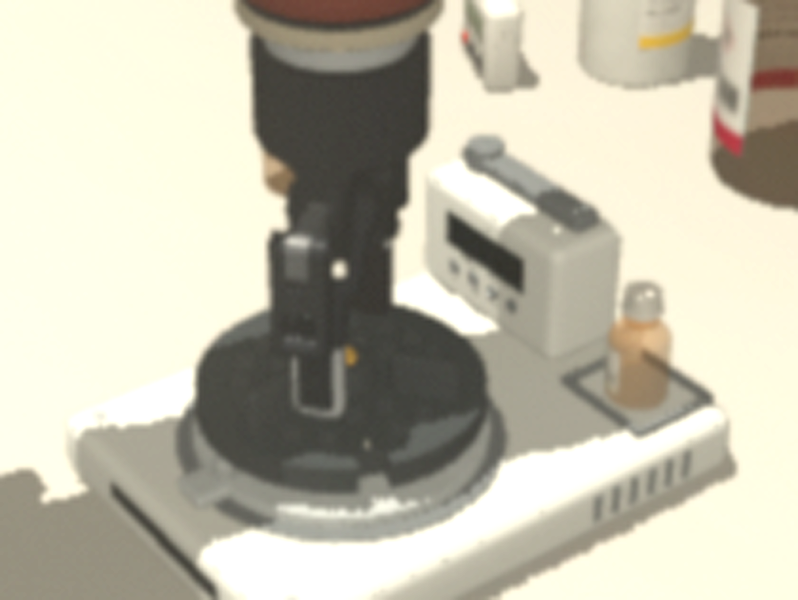

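```bash
python3 -m pendant '[{"translation":[1.3,-1.7,1],"roll":0.1,"claw":0.75},{"translation":[0,0,0],"roll":0.12,"claw":0.75},{"translation":[0,0,0],"roll":0.12,"claw":0.75},{"translation":[0,0,0],"roll":0.12,"claw":0.75}]'
python3 - <<'E'
from h import *
where((499.5,-38))
E
```

```text
clock: 4.0
eef_pos: [500.0, -39.0, 92.5]
ee_rot: [0.592, 0.806, 0.003, 0.005]
wrist_force: [-1.0, -1.4, -1.6]
gripper_width: 74.8
t 4.0 p [500.  -39.   92.5] yang 17.5 tilt [ 0.0114 -0.0018 -0.9999] F [-1.  -1.4 -1.6] w 74.8 j [-0.61  0.2   0.66  2.04 -0.15  0.94  0.43]
tool delta [ 1.1 -0.2 -0. ]
```

```bash
python3 -m pendant '[{"translation":[1,0,0.5],"roll":0.13,"claw":0.75},{"translation":[0,0,0],"roll":0.13,"claw":0.75},{"translation":[0,0,0],"roll":0.13,"claw":0.75},{"translation":[0,0,0],"roll":0.13,"claw":0.75},{"translation":[0,0,0],"roll":0.13,"claw":0.75},{"translation":[0,0,0],"roll":0,"claw":0.75}]'
python3 - <<'E'
from h import *
where((499.5,-38))
for n in ("wrist","top"):
    p,d=vision.capture(n); np.save(f"pics/{n}4.npy",d)
    q=p[:,:,::-1] if n=="wrist" else p[170:300,265:385,::-1]
    cv2.imwrite(f"pics/{n}4.png",cv2.convertScaleAbs(cv2.resize(q,(800,600) if n=="wrist" else (552,598),interpolation=cv2.INTER_CUBIC),alpha=1.7))
s=sensors.observe(); np.savez("pics/w4p.npz",p=s["eef_pos"],q=s["ee_rot"])
E
```

```text
clock: 4.75
eef_pos: [498.9, -39.6, 92.8]
ee_rot: [0.824, 0.566, 0.003, 0.004]
wrist_force: [-0.8, 0.1, 1.5]
gripper_width: 74.7
t 4.75 p [498.9 -39.6  92.8] yang -21.0 tilt [ 0.0099 -0.003  -0.9999] F [-0.8  0.1  1.5] w 74.7 j [-0.69  0.21  0.76  2.04 -0.17  0.95 -0.21]
tool delta [ 1.7 -0.   0. ]
```

View pics/wrist4.png

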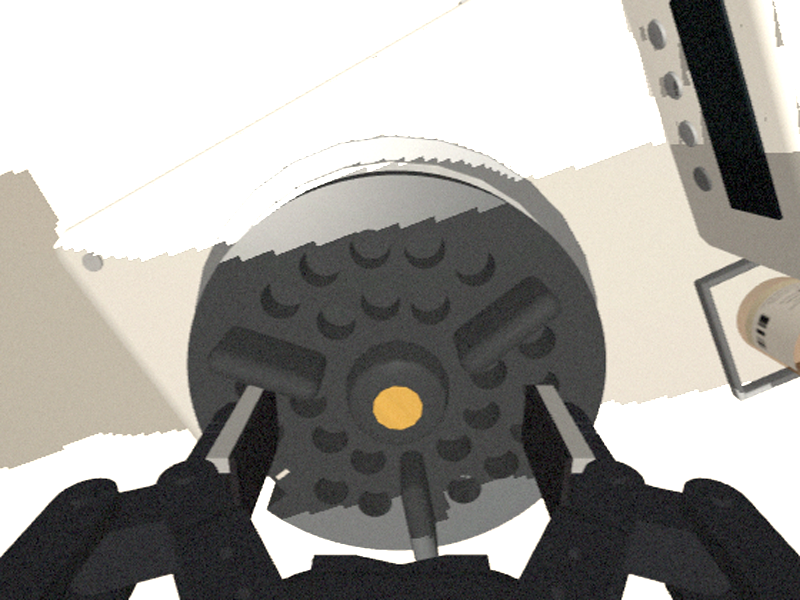

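View pics/top4.png

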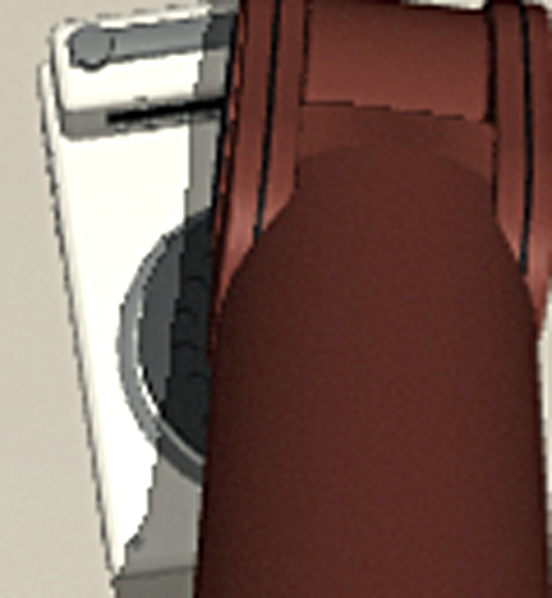

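The wrist view shows the left finger against rib_2, at (268,360). The hub is at (398,408) and the notch index at (283,474). The arm hides the carousel in the top view.

```bash
python3 - <<'E'
from h import *
f="pics/w4p.npz"
h=wz(f,398,408,85);print(h)
print("notch idx",ang(wz(f,283,474,72.5),h))
c=cv2.imread("pics/wrist4.png")[380:580,200:360]; cv2.imwrite("pics/c4.png",cv2.resize(c,None,fx=3,fy=3))
E
```

```text
[499.83466047 -37.76806435  85.        ]
notch idx (np.float64(-160.7), np.float64(51.4))
```

View pics/c4.png

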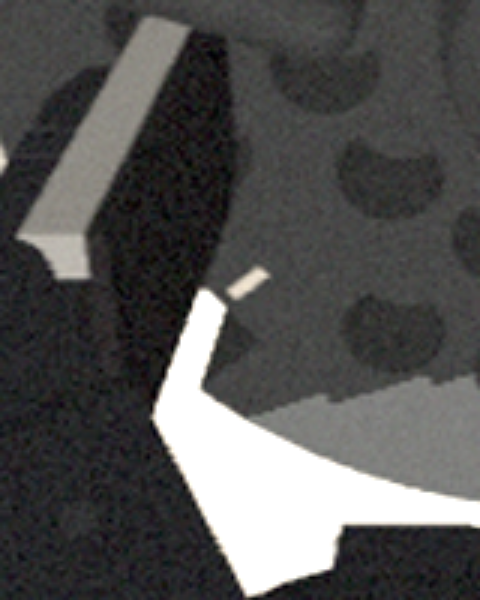

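```bash
python3 -m pendant '[{"translation":[1.5,0,0],"roll":0.12,"claw":0.75},{"translation":[0,0,0],"roll":0.1,"claw":0.75},{"translation":[0,0,0],"roll":0,"claw":0.75}]'
python3 - <<'E'
from h import *
where((499.5,-38))
E
```

```text
clock: 5.22
eef_pos: [499.7, -38.5, 93.2]
ee_rot: [0.88, 0.474, 0.004, 0.004]
wrist_force: [0.0, 0.5, -0.1]
gripper_width: 74.7
t 5.225 p [499.7 -38.5  93.2] yang -33.4 tilt [ 0.0104 -0.003  -0.9999] F [ 0.   0.5 -0.1] w 74.7 j [-0.72  0.21  0.79  2.04 -0.18  0.95 -0.42]
tool delta [ 0.3 -0.4 -0. ]
```

```bash
python3 -m pendant '[{"translation":[0,0,0],"roll":-0.08,"claw":0.75},{"translation":[0,0,-40],"roll":0,"claw":0.75},{"translation":[0,0,-50],"roll":0,"claw":0.75},{"translation":[0,0,-30],"roll":0,"claw":-1},{"translation":[0,0,0],"roll":0,"claw":-1},{"translation":[0,0,0],"roll":0,"claw":-1}]'
python3 - <<'E'
from h import *
where((499.5,-38))
p,d=vision.capture("wrist"); np.save("pics/w5.npy",d); cv2.imwrite("pics/w5raw.png",p[:,:,::-1])
cv2.imwrite("pics/w5.png",cv2.convertScaleAbs(cv2.resize(p[:,:,::-1],(800,600),interpolation=cv2.INTER_CUBIC),alpha=1.7))
s=sensors.observe(); np.savez("pics/w5p.npz",p=s["eef_pos"],q=s["ee_rot"])
E
```

```text
clock: 5.98
eef_pos: [498.8, -37.7, 216.9]
ee_rot: [0.854, 0.52, 0.004, 0.004]
wrist_force: [-0.0, -0.9, -0.1]
gripper_width: 19.7
t 5.975 p [498.8 -37.7 216.9] yang -27.3 tilt [ 0.0118 -0.0029 -0.9999] F [-0.  -0.9 -0.1] w 19.7 j [-0.79  0.02  0.8   1.91 -0.01  1.21 -0.46]
tool delta [0.1 0.8 0. ]
```

View pics/w5.png

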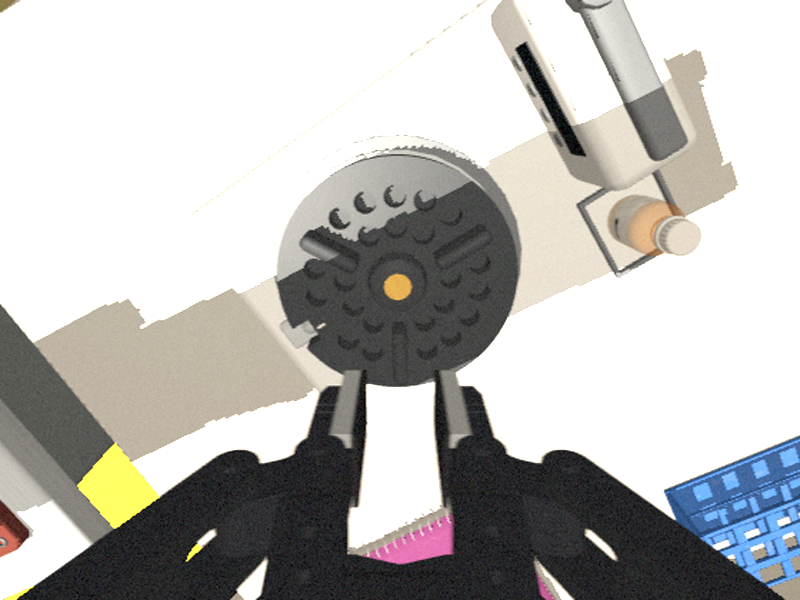

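The notch is now over the lug, with the notch/lug at about (305,333) and the index at (321,325). I'll enlarge this area to check the pin.

```bash
python3 - <<'E'
import cv2
a=cv2.imread("pics/w5raw.png")[205:265,180:250]; cv2.imwrite("pics/c5.png",cv2.convertScaleAbs(cv2.resize(a,None,fx=10,fy=10,interpolation=cv2.INTER_CUBIC),alpha=1.5))
E
```

```text
(no output)
```

View pics/c5.png

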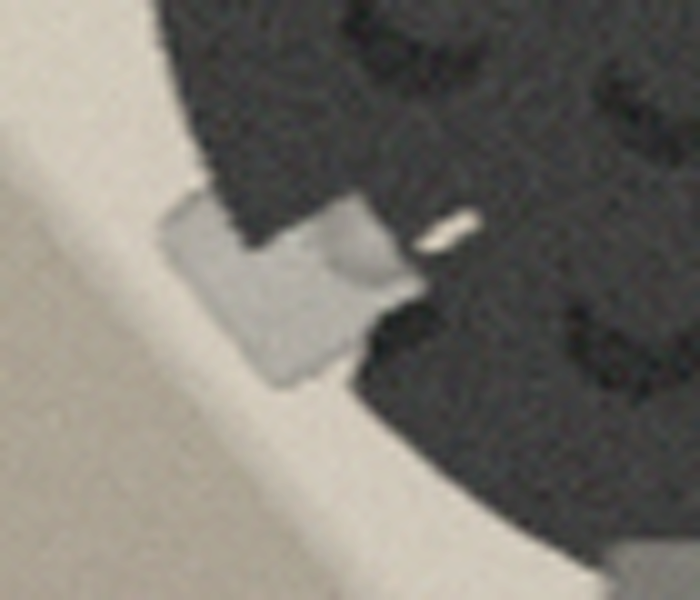

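```bash
python3 - <<'E'
from h import *
f="pics/w5p.npz"
def P(u,v,z): return wz(f,(u+.5)/10-.5+180,(v+.5)/10-.5+205,z,1.0)
h=wz(f,397.5,287,85);print(h)
for n,u,v,z in [("lugA",160,235,47),("lugB",280,388,47),("idx in",475,217,72.5),("idx out",417,247,72.5),("nA",360,190,72.5),("nB",428,285,72.5),("nAo",250,248,72.5),("pin",370,237,56)]: print(n,P(u,v,z).round(1),ang(P(u,v,z),h))
print("lugmid",ang((P(160,235,47)+P(280,388,47))/2,h),"notchmid",ang((P(360,190,72.5)+P(428,285,72.5))/2,h))
E
```

```text
[499.5717071  -38.30235564  85.        ]
lugA [417.  -37.9  47. ] (np.float64(179.7), np.float64(82.6))
lugB [418.7 -55.7  47. ] (np.float64(-167.9), np.float64(82.7))
idx in [450.8 -42.   72.5] (np.float64(-175.6), np.float64(48.9))
idx out [445.3 -42.1  72.5] (np.float64(-176.0), np.float64(54.4))
nA [443.7 -35.6  72.5] (np.float64(177.3), np.float64(55.9))
nB [444.4 -45.4  72.5] (np.float64(-172.6), np.float64(55.6))
nAo [433.2 -35.9  72.5] (np.float64(177.9), np.float64(66.4))
pin [436.6 -44.2  56. ] (np.float64(-174.6), np.float64(63.2))
lugmid (np.float64(-174.1), np.float64(82.2)) notchmid (np.float64(-177.7), np.float64(55.6))
```

Notch about -175.8°, pin about -174.3°, so it's roughly 1.5° too far clockwise. That's inside the clearance, but I'll nudge it back by pushing rib_1 from its other side.

```bash
python3 -m pendant '[{"translation":[0,0.8,20],"roll":-0.01,"claw":0.75},{"translation":[0,0,30],"roll":0,"claw":0.75},{"translation":[0,0,30],"roll":0,"claw":0.75},{"translation":[0,0,0],"roll":0,"claw":0.75},{"translation":[0,0,0],"roll":0,"claw":0.75}]'
python3 - <<'E'
from h import *
where((499.5,-38.2))
E
```

```text
clock: 6.65
eef_pos: [498.6, -39.1, 131.8]
ee_rot: [0.85, 0.526, 0.001, 0.004]
wrist_force: [-0.5, 0.2, -0.0]
gripper_width: 74.6
t 6.65 p [498.6 -39.1 131.8] yang -26.5 tilt [ 0.0065 -0.0059 -1.    ] F [-0.5  0.2 -0. ] w 74.6 j [-0.76  0.15  0.81  2.   -0.12  1.03 -0.36]
tool delta [1.2 0.4 0. ]
```

```bash
python3 -m pendant '[{"translation":[1.2,0.4,25],"roll":0,"claw":0.75},{"translation":[0,0,12],"roll":0,"claw":0.75},{"translation":[0,0,0],"roll":0,"claw":0.75}]'
python3 - <<'E'
from h import *
where((499.5,-38.2))
E
```

```text
clock: 7.02
eef_pos: [501.7, -38.1, 96.7]
ee_rot: [0.85, 0.527, 0.003, 0.005]
wrist_force: [0.0, 0.4, -0.5]
gripper_width: 75.0
t 7.025 p [501.7 -38.1  96.7] yang -26.5 tilt [ 0.0104 -0.0047 -0.9999] F [ 0.   0.4 -0.5] w 75.0 j [-0.73  0.21  0.79  2.03 -0.18  0.96 -0.3 ]
tool delta [-1.  -1.9 -0. ]
```

```bash
python3 -m pendant '[{"translation":[-1,-1.9,4],"roll":0,"claw":0.75},{"translation":[0,0,0],"roll":-0.09,"claw":0.75},{"translation":[0,0,0],"roll":-0.06,"claw":0.75},{"translation":[0,0,0],"roll":0,"claw":0.75}]'
python3 - <<'E'
from h import *
where((499.5,-38.2))
E
```

```text
clock: 7.52
eef_pos: [500.7, -38.2, 95.0]
ee_rot: [0.807, 0.59, 0.005, 0.005]
wrist_force: [-0.8, 0.4, 0.2]
gripper_width: 74.5
t 7.525 p [500.7 -38.2  95. ] yang -17.6 tilt [ 0.0138 -0.0035 -0.9999] F [-0.8  0.4  0.2] w 74.5 j [-0.71  0.21  0.77  2.04 -0.17  0.95 -0.16]
tool delta [-0.3 -1.1 -0. ]
```

```bash
python3 -m pendant '[{"translation":[-0.3,-1,0],"roll":-0.03,"claw":0.75},{"translation":[0,0,0],"roll":0,"claw":0.75}]'
python3 - <<'E'
from h import *
where((499.5,-38.2))
E
python3 -m pendant '[{"translation":[0,0,0],"roll":0.08,"claw":0.75},{"translation":[0,0,-40],"roll":0,"claw":0.75},{"translation":[0,0,-40],"roll":0,"claw":-1},{"translation":[0,0,-40],"roll":0.15,"claw":-1},{"translation":[0,0,0],"roll":0,"claw":-1},{"translation":[0,0,0],"roll":0,"claw":-1}]'
python3 - <<'E'
from h import *
where((499.5,-38))
p,d=vision.capture("wrist"); cv2.imwrite("pics/w6raw.png",p[:,:,::-1])
cv2.imwrite("pics/w6.png",cv2.convertScaleAbs(cv2.resize(p[:,:,::-1],(800,600),interpolation=cv2.INTER_CUBIC),alpha=1.7))
s=sensors.observe(); np.savez("pics/w6p.npz",p=s["eef_pos"],q=s["ee_rot"])
a=p[200:260,180:250,::-1]; cv2.imwrite("pics/c6.png",cv2.convertScaleAbs(cv2.resize(a,None,fx=10,fy=10,interpolation=cv2.INTER_CUBIC),alpha=1.5))
E
```

```text
clock: 7.78
eef_pos: [499.9, -38.4, 95.5]
ee_rot: [0.798, 0.602, 0.005, 0.006]
wrist_force: [0.7, -0.4, -0.2]
gripper_width: 75.0
t 7.775 p [499.9 -38.4  95.5] yang -15.9 tilt [ 0.0148 -0.0034 -0.9999] F [ 0.7 -0.4 -0.2] w 75.0 j [-0.7   0.2   0.76  2.04 -0.17  0.95 -0.13]
tool delta [ 0.1 -0.4 -0. ]
clock: 8.52
eef_pos: [497.0, -37.7, 218.2]
ee_rot: [0.864, 0.503, 0.005, 0.005]
wrist_force: [0.5, 0.1, -1.1]
gripper_width: 1.1
t 8.525 p [497.  -37.7 218.2] yang -29.6 tilt [ 0.0125 -0.0033 -0.9999] F [ 0.5  0.1 -1.1] w 1.1 j [-0.8   0.01  0.81  1.91 -0.01  1.21 -0.51]
tool delta [0.9 2.3 0. ]
```

View pics/c6.png

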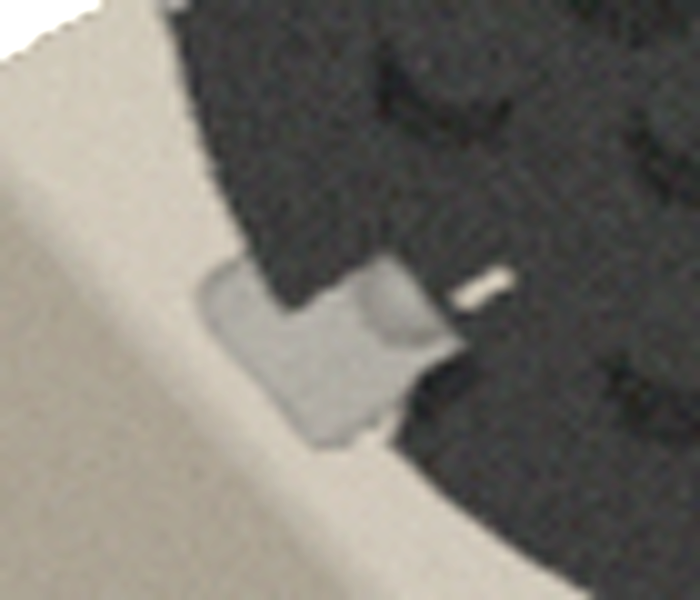

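View pics/w6.png

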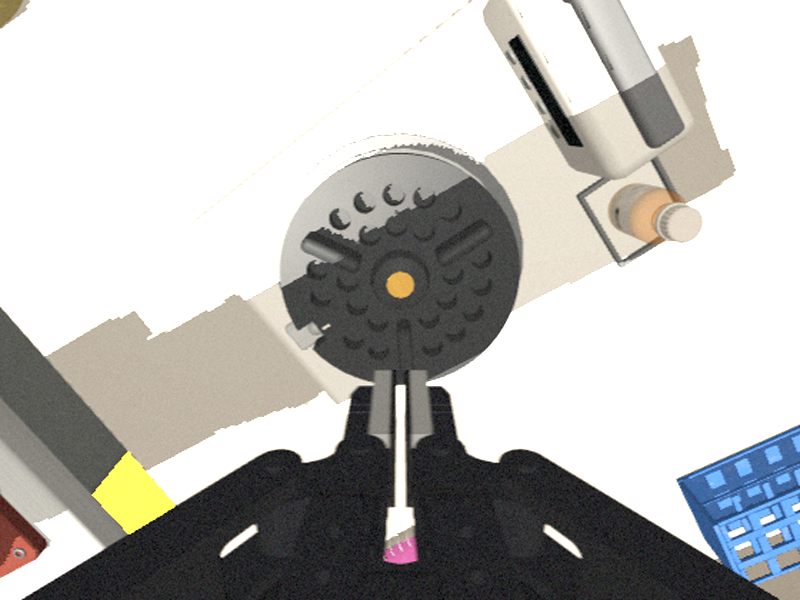

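The notch is nearly centred over the pin. The crop shows the index from (455,300) to (512,272), notch corners at (385,252) and (290,310), lug outer corners at (198,298) and (315,450), and the pin at about (408,297).

```bash
python3 - <<'E'
from h import *
f="pics/w6p.npz"
def P(u,v,z): return wz(f,(u+.5)/10-.5+180,(v+.5)/10-.5+200,z,1.0)
h=wz(f,400,285,85);print(h)
for n,u,v,z in [("idx in",512,272,72.5),("idx out",455,300,72.5),("nA",385,252,72.5),("nAo",290,310,72.5),("pin",408,297,56)]: print(n,ang(P(u,v,z),h))
print("lugmid",ang((P(198,298,47)+P(315,450,47))/2,h))
where(h[:2])
E
```

```text
[499.57694701 -38.38766716  85.        ]
idx in (np.float64(-175.4), np.float64(48.6))
idx out (np.float64(-176.1), np.float64(53.9))
nA (np.float64(177.2), np.float64(56.5))
nAo (np.float64(177.9), np.float64(66.0))
pin (np.float64(-174.5), np.float64(63.0))
lugmid (np.float64(-174.4), np.float64(82.2))
t 8.575 p [497.2 -37.8 218.3] yang -29.7 tilt [ 0.0126 -0.0036 -0.9999] F [-0.5 -0.8 -0.3] w 0.0 j [-0.8   0.01  0.81  1.91 -0.01  1.21 -0.51]
tool delta [0.7 2.4 0. ]
```

Still at -175.8°, so the finger had not yet reached the rib. I'll nudge again, going a little further and checking the index in the low wrist view.

```bash
python3 -m pendant '[{"translation":[0.7,2.4,30],"roll":-0.06,"claw":0.75},{"translation":[0,0,40],"roll":0,"claw":0.75},{"translation":[0,0,15],"roll":0,"claw":0.75},{"translation":[0,0,0],"roll":0,"claw":0.75},{"translation":[0,0,0],"roll":0,"claw":0.75}]'
python3 - <<'E'
from h import *
where((499.5,-38.3))
E
```

```text
clock: 9.2
eef_pos: [499.8, -39.2, 129.5]
ee_rot: [0.848, 0.53, 0.003, 0.005]
wrist_force: [-0.2, 0.6, -0.2]
gripper_width: 74.6
t 9.2 p [499.8 -39.2 129.5] yang -26.0 tilt [ 0.0094 -0.0054 -0.9999] F [-0.2  0.6 -0.2] w 74.6 j [-0.76  0.15  0.82  2.01 -0.12  1.02 -0.34]
tool delta [ 0.7 -0.6 -0. ]
```

```bash
python3 -m pendant '[{"translation":[0,-1.5,25],"roll":0,"claw":0.75},{"translation":[-1,-1.5,12],"roll":-0.05,"claw":0.75},{"translation":[0,0,2],"roll":-0.05,"claw":0.75},{"translation":[0,0,0],"roll":0,"claw":0.75}]'
python3 - <<'E'
from h import *
where((499.5,-38.3))
p,d=vision.capture("wrist"); s=sensors.observe(); np.savez("pics/w7p.npz",p=s["eef_pos"],q=s["ee_rot"])
cv2.imwrite("pics/w7.png",cv2.convertScaleAbs(cv2.resize(p[:,:,::-1],(800,600),interpolation=cv2.INTER_CUBIC),alpha=1.7))
E
```

```text
clock: 9.7
eef_pos: [500.6, -38.2, 94.2]
ee_rot: [0.82, 0.573, 0.006, 0.006]
wrist_force: [0.5, 0.3, -0.6]
gripper_width: 75.1
t 9.7 p [500.6 -38.2  94.2] yang -20.1 tilt [ 0.017  -0.0028 -0.9999] F [ 0.5  0.3 -0.6] w 75.1 j [-0.72  0.21  0.79  2.04 -0.18  0.94 -0.19]
tool delta [-0.5 -1.  -0. ]
```

View pics/w7.png

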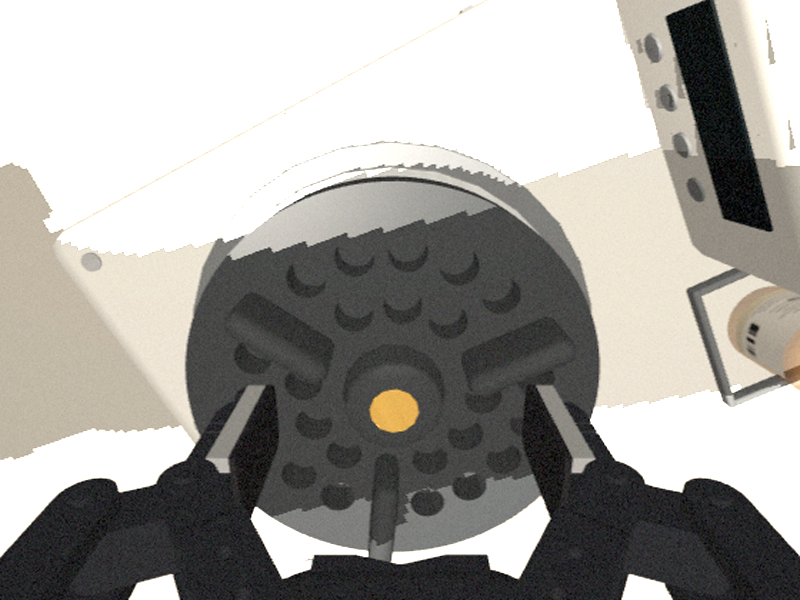

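```bash
python3 -m pendant '[{"translation":[-0.5,-1,0],"roll":-0.05,"claw":0.75},{"translation":[0,0,0],"roll":-0.04,"claw":0.75}]'
python3 - <<'E'
from h import *
where((499.5,-38.3));print(sensors.observe()["torque"])
p,d=vision.capture("wrist"); s=sensors.observe(); np.savez("pics/w8p.npz",p=s["eef_pos"],q=s["ee_rot"])
cv2.imwrite("pics/w8.png",cv2.convertScaleAbs(cv2.resize(p[:,:,::-1],(800,600),interpolation=cv2.INTER_CUBIC),alpha=1.7))
E
```

```text
clock: 10.0
eef_pos: [500.5, -38.3, 95.7]
ee_rot: [0.793, 0.609, 0.007, 0.007]
wrist_force: [0.1, -1.8, -1.1]
gripper_width: 74.6
t 10.0 p [500.5 -38.3  95.7] yang -14.9 tilt [ 0.0194 -0.0021 -0.9998] F [ 0.1 -1.8 -1.1] w 74.6 j [-0.71  0.2   0.77  2.04 -0.17  0.94 -0.11]
tool delta [-0.2 -0.9 -0. ]
[-0.30967728  0.11836043 -0.05726913]
```

View pics/w8.png

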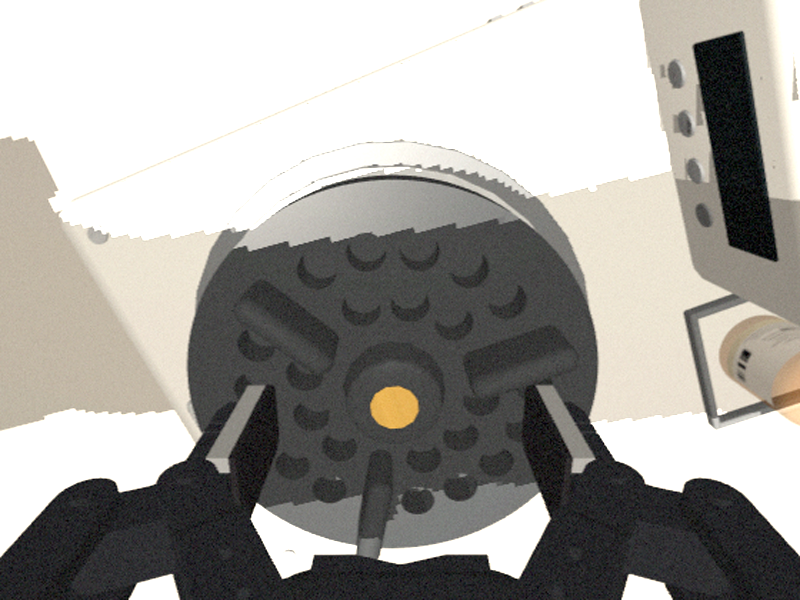

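The right finger is now at rib_1, and the z moment of -0.057 N m matches the friction torque, so it's in contact. I'll compare the hole angles in the two frames.

```bash
python3 - <<'E'
from h import *
c=np.array([499.5,-38.3,0])
for a,b in [((408,252),(420,250)),((354,257),(366,252)),((459,263),(470,266)),((403,305),(410,303))]:
    print(ang(wz("pics/w7p.npz",*a,72.5),c),ang(wz("pics/w8p.npz",*b,72.5),c))
E
```

```text
(np.float64(64.5), np.float64(46.8)) (np.float64(65.5), np.float64(47.2))
(np.float64(84.4), np.float64(46.6)) (np.float64(85.3), np.float64(46.7))
(np.float64(45.4), np.float64(47.4)) (np.float64(46.1), np.float64(47.5))
(np.float64(64.4), np.float64(30.0)) (np.float64(65.6), np.float64(30.2))
```

The carousel moved about 1.0° counter-clockwise, leaving about 0.4° (0.5 mm). I'll back off, lift, close the fingers and look.

```bash
python3 -m pendant '[{"translation":[0,0,0],"roll":0.09,"claw":0.75},{"translation":[0,0,-40],"roll":0,"claw":0.75},{"translation":[0,0,-40],"roll":0,"claw":-1},{"translation":[0,1.5,-40],"roll":0.15,"claw":-1},{"translation":[0,1.5,0],"roll":0,"claw":-1},{"translation":[0,0,0],"roll":0,"claw":-1},{"translation":[0,0,0],"roll":0,"claw":-1}]'
python3 - <<'E'
from h import *
where((499.5,-38.3))
p,d=vision.capture("wrist")
cv2.imwrite("pics/w9.png",cv2.convertScaleAbs(cv2.resize(p[:,:,::-1],(800,600),interpolation=cv2.INTER_CUBIC),alpha=1.7))
s=sensors.observe(); np.savez("pics/w9p.npz",p=s["eef_pos"],q=s["ee_rot"])
a=p[200:260,180:250,::-1]; cv2.imwrite("pics/c9.png",cv2.convertScaleAbs(cv2.resize(a,None,fx=10,fy=10,interpolation=cv2.INTER_CUBIC),alpha=1.5))
R=Ro.from_quat(s["ee_rot"]).as_matrix(); o,M=wr("pics/w9p.npz")
v,u=np.mgrid[0:420,0:560]; X=o+(np.stack([u,v,np.ones_like(u)],-1)*d[...,None])@M.T
Tl=(X-s["eef_pos"])@R; m=(d>0)&(Tl[...,2]<40); q=Tl[m]; q=q[q[:,2]>10]; print("tip",q.min(0),q.max(0))
E
```

```text
clock: 10.92
eef_pos: [500.9, -39.1, 219.6]
ee_rot: [0.862, 0.506, 0.008, 0.006]
wrist_force: [0.0, 0.7, -0.3]
gripper_width: -0.1
t 10.925 p [500.9 -39.1 219.6] yang -29.2 tilt [ 0.0197 -0.0013 -0.9998] F [ 0.   0.7 -0.3] w -0.1 j [-0.81  0.02  0.82  1.91 -0.01  1.2  -0.5 ]
tool delta [-0.  -1.6 -0. ]
tip [  6.07917245 -11.81637206  10.02970796] [11.54859237 13.49851646 17.19024711]
```

View pics/c9.png

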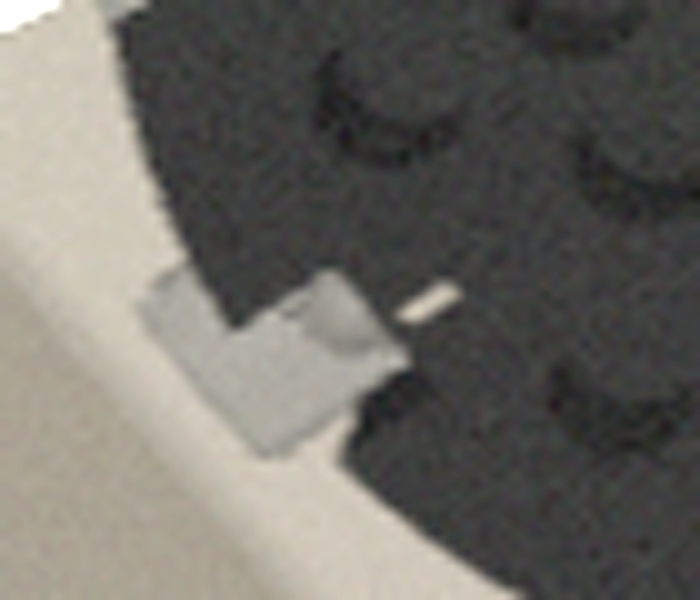

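View pics/w9.png

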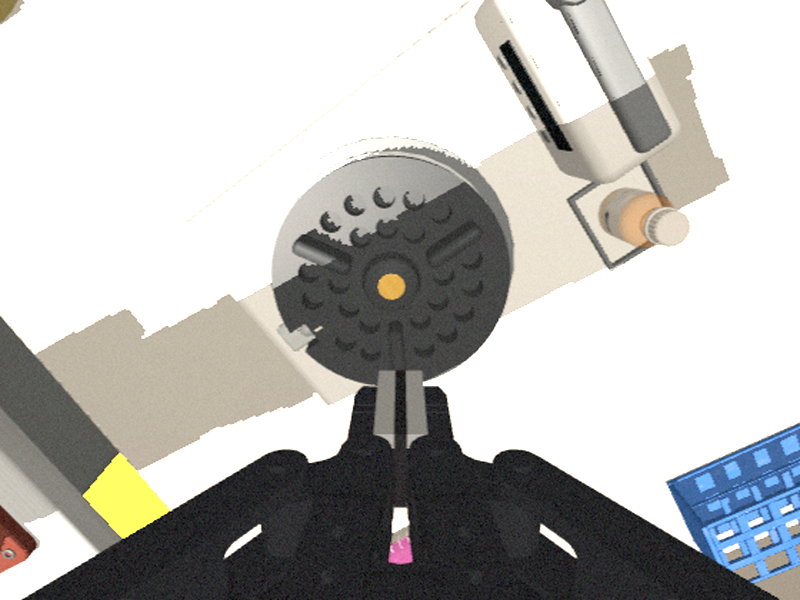

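```bash
python3 - <<'E'
from h import *
f="pics/w9p.npz"
def P(u,v,z): return wz(f,(u+.5)/10-.5+180,(v+.5)/10-.5+200,z,1.0)
h=wz(f,391,286.5,85);print(h)
for n,u,v,z in [("idx in",457,289,72.5),("idx out",402,318,72.5),("nA",330,271,72.5),("nAo",235,326,72.5),("pin",345,311,56)]: print(n,ang(P(u,v,z),h))
print("lugmid",ang((P(138,308,47)+P(265,458,47))/2,h))
where(h[:2])
E
```

```text
[499.3083831  -38.02553743  85.        ]
idx in (np.float64(-174.2), np.float64(48.7))
idx out (np.float64(-174.8), np.float64(54.0))
nA (np.float64(178.4), np.float64(56.7))
nAo (np.float64(178.8), np.float64(66.1))
pin (np.float64(-174.2), np.float64(63.8))
lugmid (np.float64(-174.1), np.float64(82.2))
t 10.975 p [500.8 -39.1 219.4] yang -29.2 tilt [ 0.0193 -0.0014 -0.9998] F [-0.8  0.8  0.5] w -0.4 j [-0.81  0.02  0.82  1.91 -0.01  1.2  -0.5 ]
tool delta [ 0.2 -1.8 -0. ]
```

Aligned to within about 0.4°. Now I'll descend with closed fingers onto the hub.

```bash
python3 -m pendant '[{"translation":[0,-1.5,40],"roll":0,"claw":-1},{"translation":[0,0,35],"roll":0,"claw":-1},{"translation":[0,0,15],"roll":0,"claw":-1},{"translation":[0,0,0],"roll":0,"claw":-1}]'
python3 - <<'E'
from h import *
where((499.4,-38.2))
E
```

```text
clock: 11.48
eef_pos: [500.3, -38.6, 125.5]
ee_rot: [0.862, 0.507, 0.006, 0.005]
wrist_force: [-0.5, -0.3, -0.4]
gripper_width: 0.0
t 11.475 p [500.3 -38.6 125.5] yang -29.1 tilt [ 0.0167 -0.0029 -0.9999] F [-0.5 -0.3 -0.4] w 0.0 j [-0.77  0.16  0.83  2.02 -0.13  1.01 -0.39]
tool delta [-0.1 -1.  -0. ]
```

```bash
python3 -m pendant '[{"translation":[0,-1.5,10],"roll":0,"claw":-1},{"translation":[0,-1,6],"roll":0,"claw":-1},{"translation":[0,0,0],"roll":0,"claw":-1}]'
python3 - <<'E'
from h import *
where((499.4,-38.2))
E
python3 -m pendant '[{"translation":[0,-0.5,2],"roll":0,"claw":-1},{"translation":[0,0,2],"roll":0,"claw":-1},{"translation":[0,0,2],"roll":0,"claw":-1}]'
```

```text
clock: 11.85
eef_pos: [499.6, -37.2, 110.4]
ee_rot: [0.862, 0.507, 0.008, 0.006]
wrist_force: [0.5, 0.1, 0.1]
gripper_width: -0.0
t 11.85 p [499.6 -37.2 110.4] yang -29.1 tilt [ 0.0193 -0.002  -0.9998] F [0.5 0.1 0.1] w -0.0 j [-0.76  0.18  0.82  2.03 -0.16  0.97 -0.37]
tool delta [-1.   0.3 -0. ]
clock: 12.22
eef_pos: [499.9, -36.8, 104.9]
ee_rot: [0.862, 0.507, 0.009, 0.006]
wrist_force: [-0.9, 0.7, -0.5]
gripper_width: -0.4
```

```bash
python3 -m pendant '[{"translation":[-1,0,2],"roll":0,"claw":-1},{"translation":[0,0,2],"roll":0,"claw":-1}]'; python3 -m pendant '[{"translation":[0,0,2],"roll":0,"claw":-1},{"translation":[0,0,2],"roll":0,"claw":-1}]'
```

```text
clock: 12.48
eef_pos: [499.8, -37.4, 101.1]
ee_rot: [0.862, 0.507, 0.009, 0.006]
wrist_force: [-2.0, 1.3, 4.6]
gripper_width: -0.1
clock: 12.72
eef_pos: [499.8, -37.4, 97.0]
ee_rot: [0.862, 0.507, 0.009, 0.006]
wrist_force: [-2.4, 0.4, 5.6]
gripper_width: 0.4
```

It's moving down under about 5 N, already past where the rim would have stopped on the pin, so the notch has taken it. I'll continue.

```bash
python3 -m pendant '[{"translation":[0,0,1.5],"roll":0,"claw":-1},{"translation":[0,0,1.5],"roll":0,"claw":-1}]'; python3 -m pendant '[{"translation":[0,0,1.5],"roll":0,"claw":-1}]'; python3 -m pendant '[{"translation":[0,0,1.5],"roll":0,"claw":-1}]'
```

```text
clock: 12.98
eef_pos: [499.8, -37.4, 93.8]
ee_rot: [0.862, 0.507, 0.009, 0.006]
wrist_force: [-2.3, 1.5, 4.1]
gripper_width: 0.1
clock: 13.1
eef_pos: [500.1, -37.4, 92.8]
ee_rot: [0.862, 0.507, 0.009, 0.005]
wrist_force: [-9.0, 0.8, 27.6]
gripper_width: 0.1
clock: 13.22
eef_pos: [500.3, -37.5, 92.6]
ee_rot: [0.862, 0.507, 0.009, 0.005]
wrist_force: [-14.9, 1.1, 38.3]
gripper_width: -0.3
```

It's at a hard stop with TCP 92.6. I'll lift away and check.

```bash
python3 -m pendant '[{"translation":[0,0,-3],"roll":0,"claw":-1},{"translation":[0,0,-30],"roll":0,"claw":-1},{"translation":[0,0,-50],"roll":0,"claw":-1},{"translation":[0,0,-50],"roll":0,"claw":-1},{"translation":[0,0,0],"roll":0,"claw":-1}]'
python3 - <<'E'
from h import *
where((499.4,-38.2))
p,d=vision.capture("wrist"); s=sensors.observe(); np.savez("pics/w10p.npz",p=s["eef_pos"],q=s["ee_rot"]); np.save("pics/w10.npy",d)
cv2.imwrite("pics/w10.png",cv2.convertScaleAbs(cv2.resize(p[:,:,::-1],(800,600),interpolation=cv2.INTER_CUBIC),alpha=1.7))
p,d=vision.capture("scene");cv2.imwrite("pics/s10.png",cv2.convertScaleAbs(cv2.resize(p[150:310,195:405,::-1],None,fx=3.8,fy=3.75,interpolation=cv2.INTER_CUBIC),alpha=1.6))
np.save("pics/s10.npy",d)
E
```

```text
clock: 13.85
eef_pos: [497.4, -38.5, 228.2]
ee_rot: [0.862, 0.506, 0.008, 0.006]
wrist_force: [0.3, 0.8, -0.6]
gripper_width: 0.2
t 13.85 p [497.4 -38.5 228.2] yang -29.1 tilt [ 0.0205 -0.0014 -0.9998] F [ 0.3  0.8 -0.6] w 0.2 j [-0.84 -0.01  0.84  1.9   0.01  1.22 -0.51]
tool delta [1.3 1.6 0. ]
```

View pics/w10.png

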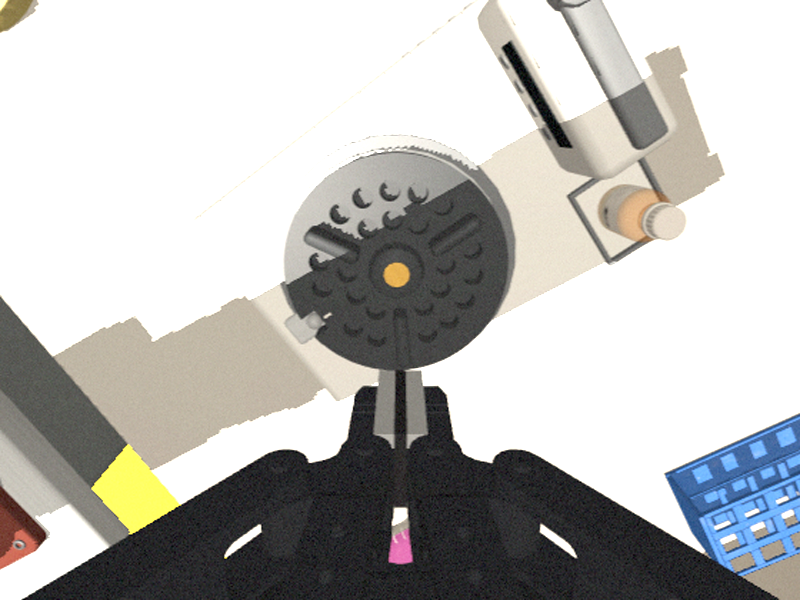

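View pics/s10.png

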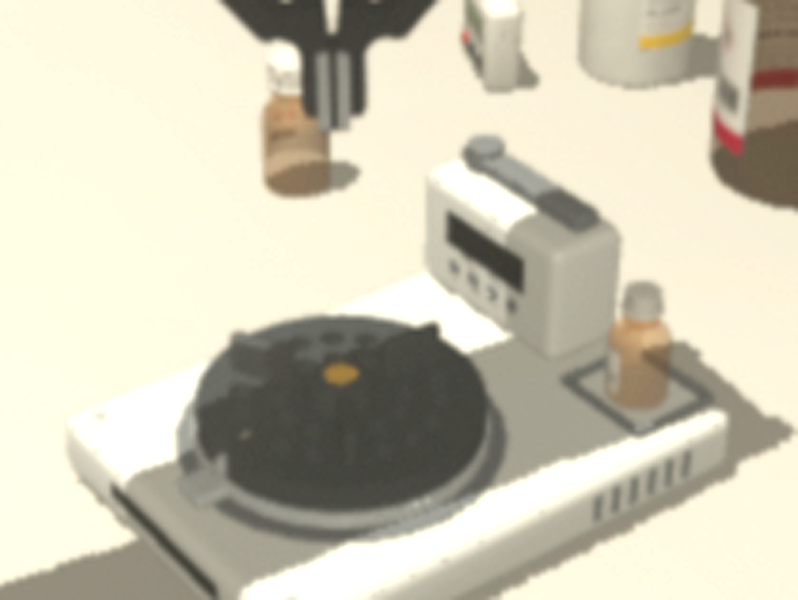

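The disc now sits down on the platter, with the pin showing in the notch at wrist pixel (315,320). The bottles haven't moved. Last, the height from the depth image.

```bash
python3 - <<'E'
from h import *
o,M=wr("pics/w10p.npz"); d=np.load("pics/w10.npy")
def z(u,v):
    u=int(u*.7);v=int(v*.7); D=np.median(d[v-2:v+3,u-2:u+3]); return (o+M@np.array([u,v,1.])*D).round(1)
print("hub",z(397,275),"disc",z(350,185),z(470,300),z(400,165),"lug",z(296,328))
D=np.load("pics/s10.npy"); print("scene hub",world("scene",195+340/3.8,150+374/3.75,D[int(150+374/3.75),int(195+340/3.8)]))
E
```

```text
hub [497.6 -37.7  72.8] disc [498.6  18.2  59.9] [527.2 -80.6  52. ] [529.3  13.5  59.5] lug [419.9 -44.1  45.1]
scene hub [499.67121419 -35.8323473   73.74389408]
```

```bash
python3 - <<'E'
from rig import close_job
print(close_job())
E
```

```text
the job is handed in; nothing more can be done
None
```

The carousel is seated on the platter with its notch over the pin, and the job was handed in at about 14 s.

- **Turning:** I pushed rib_2 about 69° clockwise with one finger of the part-open gripper. That went about 1.5° too far. A first nudge back missed the rib. A second, against the other side of rib_1, brought the notch to within about 0.5° of the pin.
- **Pressing:** With the fingers shut, I pressed on the hub. It went down at about 5 N with no catch at the pin height, and stopped hard after about 10 mm. The last step reached about 38 N down, with about 15 N sideways, as it bottomed. That is well under the 120 N wrist limit, but more than needed.

**Final checks:**
- The hub top measured about 73 to 74 mm above the bench (74 expected), down from about 85 mm.
- The disc face read about 60 mm against 62 expected. The fixed lug also read about 2 mm low in the same view, so this is camera offset. One disc point read 52 mm; I took it to be a vial hole.
- The pin shows in the notch, and the gripper is about 135 mm clear of the carousel.
- The wash vial and amber bottle look unmoved in the last picture. The tape was not in my last close-up, but the arm never went near it after the first move.

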